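# Set up the bench for a gel run

## Robot

A 6-joint arm with a two-finger parallel gripper is mounted at the origin on the work surface. World frame = base frame: x ahead of the robot, y to its left, z up, the work surface at z = 0. Lengths are in m, angles in rad, forces in N, time in s.
With the tool pointing down it reaches from about 0.375 to 0.975 m from the base axis. Payload 3.8 kg.
Tool frame: the origin (TCP) lies midway between the tips of the shut fingers; the grasp point (between the pads) lies 19 mm behind it; z points along the fingers, y is the line along which they close (so a half turn about z gives the same grasp; the last joint's range is limited). The gripper opens to 85 mm and grips with 20 to 120 N. Pads are 22 mm wide; open, the fingers measure 114 mm over their backs; the gripper's body (76 mm by 85 mm) begins 54 mm behind the grasp point. The pads swing forward as they close: fully open they stand 13 mm farther back than shut.
Start: joints at [-1.358, 0.264, 1.604, -0, 1.274, -0.037], TCP at [0.167, -0.654, 0.204] pointing down, gripper open.
Joint ranges: [-2.63, 2.63], [-0.94, 2.18], [0.31, 2.57], [-1.31, 4.45], [0, 2.66], [-2.55, 2.55]. Speed limits (rad/s): [2.57, 2.57, 3.14, 3.14, 3.14, 3.14].

## Interface

Orientations are given as a rotation vector (axis times angle).
In Python, from workcell import status, read_camera, workorder, masks_of gives the robot as it stands.
- The arm moves only by the tool drive_tool, never from a script. Its argument "rows" is a list of rows, each a list of 7 numbers: the turn, a rotation vector about the tool's x, y, z in degrees, then the shift along the tool's x, y, z in m, then the opening, from 0 (shut) to 1 (fully open). In form: [[ax, ay, az, tx, ty, tz, claw], ...]. A call has 1 to 8 rows; each row shifts and turns the commanded pose from where the row before left it, along the tool's axes as they then stand; what a row does not reach is not made up. A row lasts 1/12 s, in which the tool goes at most 41.7 mm and 7.16 degrees, less where a joint would pass 70% of its speed; a pose out of reach is approached as far as the arm can. A call is refused whole if a number of a shift passes 0.0417 or a number of a turn 7.16, either way. A call with a gripper value outside its range is refused whole. The fingers move at their own pace and stop on an object; "force" is the grip in N (left out, the last holds). Time passes only in rows, so rows that do not move let the fingers close. It gives the time, the measured TCP pose, the force, the opening and the grip force at its end, in the units of the state.
- status.read_state(): the state, without advancing time (a new reading comes with each control period).
- read_camera(name): name is "side" or "top" or "wrist"; returns a dict with "color" (384x512x3 uint8, red, green, blue), "intrinsics" (3x3 intrinsics, pixels), "world_from_camera" (4x4, takes a point from camera to world coordinates); the wrist camera has in their place "mount" (4x4, takes a point from camera to tool coordinates, whose origin is the TCP and whose axes are the flange's). Camera axes: x right, y up, looking along -z (the intrinsics and any distortion apply to the point x, -y, -z); pixel columns grow to the right and rows downward; lengths in m; the calibration is good to about 2 mm. A picture is of the moment at which its call begins: read the wrist's pose just before it. There is no depth.
- workorder.finish_job(): hands the job in; it is judged then, once.
Trained networks look in a picture, given as the dict that the camera call returned (one of the last four; its "shot" number tells which), for a name from the list of things; names that differ only in an ending like _2 or _b are one class to them, and where a whole thing is asked for, a point or a joint stands for the part that bears it (a point fixed in the world has none). Each returns a list of dicts, best first, with "score" (0 to 1); they miss things now and then, are a little off and sometimes report something else, mostly with a low value. They report only what shows in the picture. A call takes as long as a camera call. They do not tell look-alikes from the thing itself.
- masks_of(picture, name): "mask" (384x512 bool, what is visible of it) and "bbox" ([left, top, right, bottom] in pixels, round what is visible of it).
The state is a dict: "time": time; "q": joint angles; "joint_vel": joint speeds; "joint_torque": joint torques, N m; "tool_pos": TCP position; "tcp_rot": TCP orientation; "wrist_force": force on the tool from outside, world axes, zero at the start; "torque": the same for the moment, N m; "width": opening from 0.0 (shut) to 1.0 (fully open); "grip_force": force on a finger pad.
Only numpy, scipy, OpenCV 4.12 (cv2) and the standard library are available. Lean on these libraries where they do the work, as an engineer would, in place of code of your own. Each camera call takes 0.05 s, during which the arm holds its last target. There are 200 camera calls.

## Task

Get the bench ready for a gel run: stand each of the three reagent jars upright inside the spill dish whose colour matches its cap, and lift the gel cassette out of its drying stand and slide it down the yellow guides of the buffer tank until it is fully seated. Keep the jars and the cassette from tipping over on the way, leave the small brown vial where it stands, and let go of everything at the end.

Things in the scene. Friction and masses are not known exactly. Their poses are not given: they have to be found in the camera images.
- jar_blue: loose straight-sided screw-top jar, white body with a blue cap, 48 mm in diameter over its whole height and 90 mm tall (the cap is the top 22 mm), about 0.18 kg, standing upright on the bench; origin at the centre of its underside, z up its axis
- jar_red: loose straight-sided screw-top jar, white body with a red cap, 48 mm in diameter over its whole height and 90 mm tall (the cap is the top 22 mm), about 0.18 kg, standing upright on the bench; origin at the centre of its underside, z up its axis
- jar_green: loose straight-sided screw-top jar, white body with a green cap, 48 mm in diameter over its whole height and 90 mm tall (the cap is the top 22 mm), about 0.18 kg, standing upright on the bench; origin at the centre of its underside, z up its axis
- dish_blue: fixed round spill dish with a blue rim and white paper inside, 84 mm across outside, 76 mm across inside, rim 10 mm high, floor 4 mm above the bench; origin at the centre of its underside, on the bench
- dish_red: fixed round spill dish with a red rim and white paper inside, 84 mm across outside, 76 mm across inside, rim 10 mm high, floor 4 mm above the bench; origin at the centre of its underside, on the bench
- dish_green: fixed round spill dish with a green rim and white paper inside, 84 mm across outside, 76 mm across inside, rim 10 mm high, floor 4 mm above the bench; origin at the centre of its underside, on the bench
- cassette: loose gel cassette, 0.15 kg: upright glass plate 6 mm thick (x), 90 wide (y), 85 high, with a yellow grip bar on its top, 12 mm thick (x), 66 long (y), 25 high: 110 mm high in all. It starts upright in the grey drying stand, its lower edge 10 mm above the bench. Origin: centre of its lower edge, z up; both ways round (half a turn about z) are alike
- tank: fixed tank, 84 (x) by 130 mm (y), clear walls 50 mm high; at each y end a yellow upright card guide, 68 mm clear between them. Grooves 9 mm wide (x), groove bottoms 97 mm apart (y); above 75 mm they flare at 30 degrees to a 25 by 113 mm mouth at 89 mm. Seated cassette: width along y, lower edge on the sill 12 mm up, grip bar above the guides. Origin: centre of underside; both ways round alike
- stand: fixed grey drying stand that holds the cassette at the start, base 70 mm (its x) by 125 mm (its y) by 10 mm, with cheeks up to 40 mm above the bench that form an upright slot 8 mm wide (x); the cassette is lifted straight up out of it by at least 32 mm; origin at the centre of its underside, on the bench, y along the slot
- vial: bystander: small brown glass vial with a white cap, loose and upright on the bench between tank and drying stand, 40 mm across and 75 mm tall, about 0.12 kg; not to be moved; origin at the centre of its underside
Things that resemble listed ones, but are neither listed nor needed, are in the scene too. Leave any purple look-alike of the dish_blue alone. What is shaped like the jar_green but pink is not meant.

How it is judged:
By the outcome, as a careful person would: the job done as asked, in the order asked, and still so for the second after the job is handed in, with the robot touching nothing.
It also fails if it takes over 120 s, if anything falls off the work surface, if the arm or the gripper's body presses on something with over 40 N, if the wrist force passes 120 N, or if a joint passes its speed limit or range.

## Working session

There is one attempt and no reset: what is moved stays moved. The work goes in short steps, Python scripts to look and compute and a tool call to move; the robot and the scene stay as the last step left them, time stands still between calls to the robot, and variables do not carry over. Pictures are saved under pics/ and viewed, at most 14 in all, crops included, and the job is handed in when it is done.

Besides the shell and the picture viewer there is one more tool, called after "Request:" as a command line: name --pt "numbers of a row" for each row, then --argument value for the rest. drive_tool: Moves the arm, as the interface text tells. Its arguments: {"type":"object","properties":{"rows":{"type":"array"},"force":{"type":"number"}},"required":["rows"]}

```bash
ls; mkdir -p pics
python3 - <<'E'
from workcell import status, read_camera, workorder, masks_of
import cv2,numpy as np
print(status.read_state())
for n in("top","side"):
    p=read_camera(n); cv2.imwrite(f"pics/{n}0.png",p["color"][:,:,::-1]); print(n,p["intrinsics"],p["world_from_camera"],[k for k in p])
    for o in "jar_blue jar_red jar_green dish_blue dish_red dish_green cassette tank stand vial".split():
        for m in masks_of(p,o)[:5]: print(o,round(float(m["score"]),2),m["bbox"],np.argwhere(m["mask"]).mean(0).round(1)[::-1])
E
```

```text
pics
{'time': 0.0, 'q': array([-1.35788428e+00,  2.64772787e-01,  1.60541490e+00,  1.17676226e-05,
        1.27370636e+00, -3.68655851e-02]), 'joint_vel': array([ 0.00065008, -0.00146956, -0.00248717, -0.00079236, -0.00335674,
        0.00013298]), 'joint_torque': array([ 1.31790737e-03, -5.15103793e+01, -3.67315686e+01,  5.09155871e-04,
        1.28400960e-02,  6.58528933e-06]), 'tool_pos': array([ 0.16670437, -0.65324799,  0.20292679]), 'tcp_rot': array([-3.11484948e+00, -3.91039582e-01,  2.99976470e-04]), 'wrist_force': array([-0.13739953, -0.80280095,  0.35935754]), 'torque': array([-0.03259094,  0.04058361,  0.06186106]), 'grip_force': 0.0, 'width': 0.998661392664092}
top [[372.49495016   0.         253.29596274]
 [  0.         372.49495016 191.68692454]
 [  0.           0.           1.        ]] [[ 0.0078594   0.99728206 -0.0732579   0.46094104]
 [-0.99987928  0.00685561 -0.01394359 -0.01427489]
 [-0.01340347  0.07335864  0.99721555  1.01848083]
 [ 0.          0.          0.          1.        ]] ['color', 'intrinsics', 'world_from_camera', 'shot']
jar_blue 0.78 [123.6, 239.6, 
[... 1289 characters left out ...]
32.2, 281.3] [316.4 257.8]
jar_red 0.72 [268.4, 187.7, 287.1, 223.9] [275.6 205.2]
jar_green 0.77 [270.5, 152.9, 284.3, 187.1] [278.2 167.9]
jar_green 0.55 [284.1, 169.1, 300.3, 200.0] [291.7 183.4]
dish_blue 0.7 [226.7, 287.0, 269.9, 321.6] [244.2 302.7]
dish_blue 0.59 [163.1, 273.9, 198.7, 300.0] [180.  287.3]
dish_red 0.6 [255.0, 132.5, 275.2, 147.1] [263.5 138.7]
dish_green 0.55 [290.4, 151.8, 314.3, 162.9] [299.9 158.4]
cassette 0.57 [214.0, 191.2, 231.3, 235.0] [221.3 212. ]
tank 0.61 [218.4, 136.2, 252.1, 176.8] [235.3 157.2]
stand 0.96 [206.0, 210.6, 241.1, 249.7] [222.7 235.5]
stand 0.45 [291.2, 150.9, 312.3, 162.7] [299.8 158.4]
stand 0.24 [216.7, 170.3, 231.9, 194.0] [223.1 181.6]
```

View pics/top0.png

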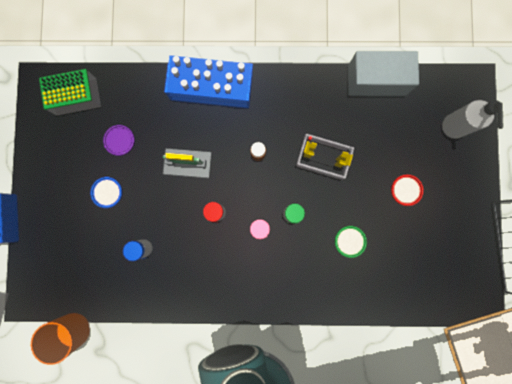

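View pics/side0.png

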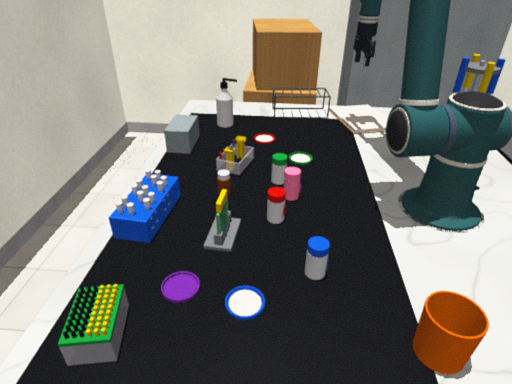

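Top view:
- Caps are blue (133,251), red (213,212) and green (294,213). The pink jar at (260,229) is a look-alike for jar_green.
- Dishes are blue rim (106,192), red (407,190) and green (350,241). The purple disc at (119,140) is a look-alike for dish_blue.
- The cassette and stand are at (187,162), the vial at (258,150) and the tank at (325,156).

The side view agrees: blue jar (317,258), red (276,205), green (279,168) and pink (292,183).

Next I'll fit cap and rim models to both views.

```bash
cat > h.py <<'E'
from workcell import status, read_camera, workorder, masks_of
import cv2, numpy as np
from scipy.optimize import least_squares
from scipy.spatial.transform import Rotation as Ro
def pose(st=None):
    st=st or status.read_state(); T=np.eye(4); T[:3,:3]=Ro.from_rotvec(st["tcp_rot"]).as_matrix(); T[:3,3]=st["tool_pos"]; return T
def shoot(n):
    T=pose() if n=="wrist" else None
    p=read_camera(n); p["W"]=T@p["mount"] if n=="wrist" else p["world_from_camera"]; return p
def proj(p,X):
    C=(np.asarray(X)-p["W"][:3,3])@p["W"][:3,:3]; C=C*[1,-1,-1]; u=C@p["intrinsics"].T; return u[:,:2]/u[:,2:]
def ray(p,uv,z):
    d=np.linalg.inv(p["intrinsics"])@[uv[0],uv[1],1]; d=p["W"][:3,:3]@(d*[1,-1,-1]); o=p["W"][:3,3]; return o+d*(z-o[2])/d[2]
HUE={"blue":(100,125),"red":(-8,8),"green":(50,85),"yellow":(22,34)}
def cmask(p,col,box,pad=3,smin=120,vmin=50):
    h=cv2.cvtColor(p["color"],cv2.COLOR_RGB2HSV).astype(int); H=(h[...,0]+20)%180-20; lo,hi=HUE[col]
    m=(H>=lo)&(H<=hi)&(h[...,1]>smin)&(h[...,2]>vmin)
    k=np.zeros_like(m); l,t,r,b=[int(v) for v in box]; k[max(t-pad,0):b+pad+1,max(l-pad,0):r+pad+1]=1
    return m&k
def feat(pts):
    h=cv2.convexHull(np.asarray(pts,np.float32)); m=cv2.moments(h); q=h[:,0]; c=np.array([m["m10"],m["m01"]])/m["m00"]
    return np.r_[c*2,q.min(0),q.max(0)]
def mfeat(m):  # pixel corners
    y,x=np.nonzero(m); P=np.stack([x,y],1); return feat(np.vstack([P+[a,b] for a in(-.4,.4) for b in(-.4,.4)]))
a=np.linspace(0,2*np.pi,40,endpoint=False); circ=np.stack([np.cos(a),np.sin(a),0*a],1)
def cyl(r,z0,z1): return np.vstack([circ*r+[0,0,z0],circ*r+[0,0,z1]])
def fit(obs,model,x0,free_z=True):
    def f(v):
        z=v[2] if free_z else 0
        return np.concatenate([feat(proj(p,model+[v[0],v[1],z]))-o for p,o in obs])
    s=least_squares(f,x0[:3] if free_z else x0[:2],loss="soft_l1"); return s.x,np.sqrt(np.mean(s.fun**2))
E
python3 - <<'E'
from h import *
P={n:shoot(n) for n in("top","side")}
R={}
for c in("blue","red","green"):
  for k,model in(("jar",cyl(.024,.068,.09)),("dish",cyl(.042,.0,.01))):
    obs=[]
    for n,p in P.items():
        ms=masks_of(p,f"{k}_{c}")
        ms=[(cmask(p,c,m["bbox"]).sum(),m) for m in ms]; cnt,m=max(ms,key=lambda t:t[0])
        mk=cmask(p,c,m["bbox"]); obs.append((p,mfeat(mk))); 
    g=ray(P["top"],obs[0][1][:2]/2,.08 if k=="jar" else .01)
    for fz in(True,False):
        v,e=fit(obs,model,[*g[:2],0],fz); print(k,c,fz,v.round(4),e.round(2))
for n,o in(("top","stand"),("top","vial"),("top","tank")):
    m=masks_of(P[n],o)[0]; print(o,ray(P[n],np.argwhere(m["mask"]).mean(0)[::-1],.02))
print(read_camera("wrist")["mount"])
E
```

```text
jar blue True [ 0.3782  0.3004 -0.0041] 3.01
jar blue False [0.378  0.3009] 3.38
dish blue True [0.5309 0.404  0.002 ] 0.6
dish blue False [0.5311 0.4033] 0.78
jar red True [ 0.4787  0.1017 -0.0061] 3.55
jar red False [0.4787 0.1016] 3.92
dish red True [ 0.5435 -0.4168  0.0007] 0.54
dish red False [ 0.5438 -0.4168] 0.57Traceback (most recent call last):
  File "<stdin>", line 9, in <module>
ValueError: max() iterable argument is empty
```

Request:
drive_tool --pt "0 0 -7.1 0 0 -0.01 1" --pt "0 0 -7.1 0 0 -0.01 1" --pt "0 0 -7.1 0 0 -0.01 1" --pt "0 0 -7.1 0 0 -0.01 1" --pt "0 0 -7.1 0 0 -0.01 1" --pt "0 0 -7.1 0 0 0 1" --pt "0 0 -7.1 0 0 0 1" --pt "0 0 -7.1 0 0 0 1"

```text
time: 2.32
tool_pos: [0.1669, -0.6542, 0.2548]
tcp_rot: [2.55, 1.834, -0.0]
wrist_force: [-0.0, -0.8, -0.6]
width: 0.998
grip_force: 0.0
```

Request:
drive_tool --pt "0 0 -7.1 0 0 0 1" --pt "0 0 -7.1 0 0 0 1" --pt "0 0 -4.7 0 0 0 1"

```text
time: 2.57
tool_pos: [0.1669, -0.654, 0.2543]
tcp_rot: [-2.215, -2.228, 0.0]
wrist_force: [-0.5, -0.4, 0.2]
width: 1.003
grip_force: 0.0
```

Run:
```python
from h import *
st=status.read_state(); T=pose(st); print(st["time"],T.round(4),st["q"].round(3))
p=shoot("wrist");print(p["mount"].round(4),p["intrinsics"])
P={n:shoot(n) for n in("top","side")}
for k,model,b in(("jar",cyl(.024,.068,.09),[(282,203,305,226),(270,152,287,170)]),("dish",cyl(.042,.0,.01),[(333,225,368,260),(287,148,316,167)])):
    obs=[(p,mfeat(cmask(p,"green",bb))) for p,bb in zip(P.values(),b)]
    g=ray(P["top"],obs[0][1][:2]/2,.08 if k=="jar" else .01)
    for fz in(True,False):
        v,e=fit(obs,model,[*g[:2],0],fz); print(k,fz,v.round(4),e.round(2))
    v=np.r_[v,0]
    for p,o in obs: print(o.round(1),feat(proj(p,model+v)).round(1))
```

```text
2.5667 [[-0.0061  1.     -0.      0.1669]
 [ 1.      0.0061 -0.     -0.654 ]
 [-0.     -0.     -1.      0.2543]
 [ 0.      0.      0.      1.    ]] [-1.358  0.239  1.543 -0.     1.359 -1.364]
[[-3.000e-04  9.638e-01  2.666e-01  6.700e-02]
 [ 1.000e+00  5.000e-04 -9.000e-04 -6.000e-04]
 [-1.000e-03  2.666e-01 -9.638e-01 -1.688e-01]
 [ 0.000e+00  0.000e+00  0.000e+00  1.000e+00]] [[300.17194189   0.         252.61262673]
 [  0.         300.17194189 190.39105174]
 [  0.           0.           1.        ]]
jar True [ 0.474  -0.1049  0.0014] 1.34
jar False [ 0.4761 -0.1051] 1.54
[589.1 426.  284.6 203.6 304.4 222.4] [589.3 426.7 284.6 203.6 304.6 223. ]
[561.7 315.9 271.6 151.6 290.4 164.4] [558.5 317.9 271.5 152.3 287.1 165.7]
dish True [ 0.4043 -0.2619  0.0012] 1.79
dish False [ 0.4036 -0.2624] 1.88
[700.5 482.7 334.6 225.6 366.4 257.4] [700.8 482.5 334.3 225.5 366.5 257.1]
[594.9 315.6 283.6 150.6 312.4 164.4] [599.5 315.8 288.  151.2 311.6 164.6]
```

Request:
drive_tool --pt "0 0 0 0.034 0.019 0 1" --pt "0 0 0 0.034 0.019 0 1" --pt "0 0 0 0.034 0.019 0 1" --pt "0 0 0 0.034 0.019 0 1" --pt "0 0 0 0.034 0.019 0 1" --pt "0 0 0 0.034 0.019 0 1" --pt "0 0 0 0.034 0.019 0 1" --pt "0 0 0 0.034 0.019 0 1"

```text
time: 3.38
tool_pos: [0.3193, -0.3803, 0.2545]
tcp_rot: [2.224, 2.218, 0.0]
wrist_force: [0.9, 0.3, -0.4]
width: 0.997
grip_force: 0.0
```

Request:
drive_tool --pt "0 0 0 0.034 0.019 0 1" --pt "0 0 0 0.034 0.019 0 1" --pt "0 0 0 0.034 0.019 0 1" --pt "0 0 0 0.034 0.019 0 1" --pt "0 0 0 0.034 0.019 0 1" --pt "0 0 0 0.034 0.019 0 1" --pt "0 0 0 0.034 0.019 0 1" --pt "0 0 0 0.03 0.019 0 1"

```text
time: 4.05
tool_pos: [0.4713, -0.1117, 0.2547]
tcp_rot: [2.223, 2.219, 0.001]
wrist_force: [0.0, -1.2, 0.3]
width: 1.0
grip_force: 0.0
```

Request:
drive_tool --pt "0 0 0 0 0 0 1" --pt "0 0 0 0 0 0 1"

```text
time: 4.22
tool_pos: [0.4713, -0.1125, 0.2544]
tcp_rot: [2.219, 2.224, -0.0]
wrist_force: [-1.0, -1.0, -1.0]
width: 1.001
grip_force: 0.0
```

Run:
```python
from h import *
st=status.read_state(); print(st["time"],st["tool_pos"].round(4),st["tcp_rot"].round(3),st["q"].round(2))
p=shoot("wrist");cv2.imwrite("pics/w1.png",p["color"][:,:,::-1])
for m in masks_of(p,"jar_green"): print(m["score"],m["bbox"],cmask(p,"green",m["bbox"]).sum())
m=max(masks_of(p,"jar_green"),key=lambda m:cmask(p,"green",m["bbox"]).sum())
o=mfeat(cmask(p,"green",m["bbox"])); 
for fz in(True,False): print(fit([(p,o)],cyl(.024,.068,.09),[.476,-.105,0],fz))
print(o, feat(proj(p,cyl(.024,.068,.09)+[.476,-.105,0])))
```

```text
4.2167 [ 0.4713 -0.1125  0.2544] [ 2.219  2.224 -0.   ] [-0.29 -0.13  1.93 -0.    1.34 -0.29]
0.76 [235.1, 135.3, 277.5, 180.7] 1419
0.74 [317.6, 159.8, 419.3, 261.7] 0
0.56 [197.6, 55.6, 244.7, 105.5] 0
0.17 [179.6, 228.4, 237.4, 277.5] 831
(array([ 0.47599659, -0.10503752, -0.00309155]), np.float64(0.6195230529352437))
(array([ 0.47593285, -0.10434552]), np.float64(0.74587422633921))
[513.29861335 320.90011865 236.6000061  139.6000061  278.3999939
 182.3999939 ] [513.88733948 322.11626587 235.63763428 138.74012756 278.3901062
 183.04420471]
```

View pics/w1.png

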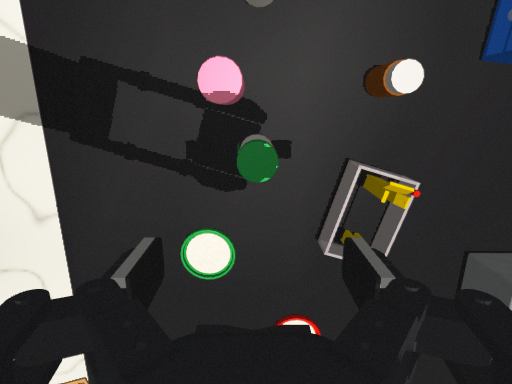

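The green cap (257,160) stands clear of the pink look-alike (220,80). The wrist fit of (0.476,-0.104) agrees with the two-view fit, so I'm going down on it.

Request:
drive_tool --pt "0 0 0 0.008 0.005 0.034 1" --pt "0 0 0 0 0 0.04 1" --pt "0 0 0 0 0 0.04 1" --pt "0 0 0 0 0 0.04 1" --pt "0 0 0 0 0 0.03 1" --pt "0 0 0 0 0 0.02 1" --pt "0 0 0 0 0 0.01 1" --pt "0 0 0 0 0 0 1"

```text
time: 5.03
tool_pos: [0.4729, -0.1067, 0.0378]
tcp_rot: [-2.221, -2.215, 0.004]
wrist_force: [-0.2, 0.6, -0.7]
width: 1.0
grip_force: 0.0
```

Request:
drive_tool --pt "0 0 0 0 0 0 0" --pt "0 0 0 0 0 0 0" --pt "0 0 0 0 0 0 0" --pt "0 0 0 0 0 0 0" --pt "0 0 0 0 0 0 0" --pt "0 0 0 0 0 0 0" --pt "0 0 0 0 0 0 0" --pt "0 0 0 0 0 0 0" --force 40

```text
time: 5.7
tool_pos: [0.4776, -0.1066, 0.0427]
tcp_rot: [2.218, 2.219, 0.003]
wrist_force: [-0.8, -0.1, 6.3]
width: 0.547
grip_force: 40.7
```

Request:
drive_tool --pt "0 0 0 0 0 -0.01 0" --pt "0 0 0 0 0 -0.025 0" --pt "0 0 0 0 0 -0.025 0" --pt "0 0 0 -0.01 -0.005 0 0" --pt "0 0 0 -0.025 -0.012 0 0" --pt "0 0 0 -0.035 -0.016 0 0" --pt "0 0 0 -0.035 -0.016 0 0" --pt "0 0 0 -0.03 -0.013 0 0"

```text
time: 6.37
tool_pos: [0.4124, -0.2425, 0.1005]
tcp_rot: [2.22, 2.222, -0.001]
wrist_force: [0.2, -0.7, -1.8]
width: 0.545
grip_force: 41.7
```

Request:
drive_tool --pt "0 0 0 -0.015 -0.008 0 0" --pt "0 0 0 -0.008 -0.004 0 0" --pt "0 0 0 0 0 0 0" --pt "0 0 0 0 0 0 0"

```text
time: 6.7
tool_pos: [0.4016, -0.2637, 0.1002]
tcp_rot: [-2.222, -2.22, -0.001]
wrist_force: [-0.2, 0.1, -2.3]
width: 0.544
grip_force: 41.7
```

Run:
```python
from h import *
st=status.read_state(); print(st["tool_pos"].round(4),st["width"],st["grip_force"],st["wrist_force"].round(1))
P={n:shoot(n) for n in("top","side","wrist")}
for n,p in P.items(): cv2.imwrite(f"pics/{n}2.png",p["color"][:,:,::-1])
cv2.imwrite("pics/c2.png",cv2.resize(np.hstack([P["side"]["color"][110:260,200:380],P["top"]["color"][160:310,280:430]])[:,:,::-1],None,fx=2.4,fy=2.4))
```

```text
[ 0.4016 -0.2637  0.1002] 0.5444636555263699 41.70693397521973 [-0.2  0.1 -2.3]
```

View pics/c2.png

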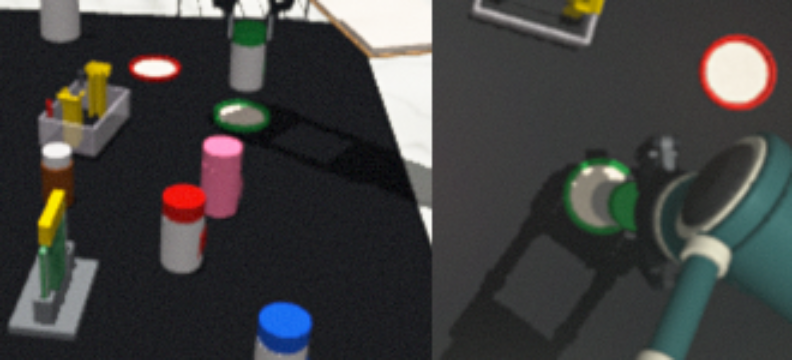

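The jar hangs at about (247,60) in the left crop, above its dish at (241,115). In the top crop the cap at (625,205) is displaced by parallax, so I'll check the offset numerically.

Run:
```python
from h import *
P={n:shoot(n) for n in("top","side")}
# raw crops: cap in side ~ (200+249/2.4,110+32/2.4); top ~(280+(625-432)/2.4,160+205/2.4)
for dx in(0,):
  for n,p in P.items(): print(n,feat(proj(p,cyl(.024,.068,.09)+[.4016,-.2617,.060])).round(1), feat(proj(p,cyl(.042,0,.01)+[.4036,-.2624,0])).round(1))
print("side obs",mfeat(cmask(P["side"],"green",(285,105,315,132),0)).round(1),"dish",mfeat(cmask(P["side"],"green",(283,145,316,170),0)).round(1))
print("top obs",mfeat(cmask(P["top"],"green",(333,220,372,265),0)).round(1))
```

```text
top [728.7 491.  352.7 234.9 376.  256.3] [700.8 482.5 334.3 225.5 366.5 257.1]
side [606.7 245.7 296.  117.1 310.8 128.6] [599.5 315.8 287.9 151.2 311.6 164.6]
side obs [606.7 246.3 296.6 117.6 310.4 128.4] dish [599.7 315.2 288.6 150.6 311.4 164.4]
top obs [699.9 483.1 334.6 225.6 364.4 257.4]
```

Request:
drive_tool --pt "0 0 0 0 0.002 0.015 0" --pt "0 0 0 0 0 0.02 0" --pt "0 0 0 0 0 0.01 0" --pt "0 0 0 0 0 0.005 0" --pt "0 0 0 0 0 0.003 0" --pt "0 0 0 0 0 0.001 0" --pt "0 0 0 0 0 0 0"

```text
time: 7.53
tool_pos: [0.4041, -0.264, 0.047]
tcp_rot: [2.221, 2.222, -0.0]
wrist_force: [0.4, -0.5, -0.9]
width: 0.543
grip_force: 41.7
```

Request:
drive_tool --pt "0 0 0 0 0 0 0.7" --pt "0 0 0 0 0 0 0.8" --pt "0 0 0 0 0 0 0.9" --pt "0 0 0 0 0 0 1" --pt "0 0 0 0 0 0 1" --pt "0 0 0 0 0 0 1"

```text
time: 8.03
tool_pos: [0.4039, -0.2641, 0.0464]
tcp_rot: [2.221, 2.221, 0.0]
wrist_force: [0.1, 0.5, -1.2]
width: 1.001
grip_force: 0.0
```

Request:
drive_tool --pt "0 0 0 0 0 -0.03 1" --pt "0 0 0 0 0 -0.04 1" --pt "0 0 0 0 0 -0.04 1" --pt "0 0 0 0 0 -0.04 1" --pt "0 0 0 0.03 0.005 0 1" --pt "0 0 0 0.035 0.008 0 1" --pt "0 0 0 0.04 0.008 0 1" --pt "0 0 0 0.04 0.008 0 1"

```text
time: 8.7
tool_pos: [0.433, -0.118, 0.1969]
tcp_rot: [2.223, 2.218, 0.001]
wrist_force: [1.0, 0.0, -0.0]
width: 1.0
grip_force: 0.0
```

Request:
drive_tool --pt "0 0 0 0.04 0.008 0 1" --pt "0 0 0 0.04 0.008 0 1" --pt "0 0 0 0.04 0.008 0 1" --pt "0 0 0 0.04 0.008 0 1" --pt "0 0 0 0.03 0.008 0 1" --pt "0 0 0 0.03 0.006 0 1" --pt "0 0 0 0 0 0 1" --pt "0 0 0 0 0 0 1"

```text
time: 9.37
tool_pos: [0.4786, 0.1024, 0.1961]
tcp_rot: [-2.217, -2.225, 0.001]
wrist_force: [-0.1, -0.5, -0.4]
width: 0.998
grip_force: 0.0
```

Run:
```python
from h import *
st=status.read_state(); print(st["time"],st["tool_pos"].round(4),st["q"].round(2))
P={n:shoot(n) for n in("top","wrist")}
p=P["wrist"];cv2.imwrite("pics/w3.png",p["color"][:,:,::-1])
m=max(masks_of(p,"jar_red"),key=lambda m:cmask(p,"red",m["bbox"]).sum())
o=mfeat(cmask(p,"red",m["bbox"])); print(m["score"],m["bbox"],o.round(1))
for fz in(True,False): print(fit([(p,o)],cyl(.024,.068,.09),[.4787,.1016,0],fz))
t=P["top"]; print("green jar/dish top", feat(proj(t,cyl(.024,.068,.09)+[.4039,-.2621,.004])).round(1)); cv2.imwrite("pics/c3.png",cv2.resize(np.hstack([t["color"][180:300,280:430],p["color"][120:240,190:340]])[:,:,::-1],None,fx=2.5,fy=2.5))
```

```text
9.3667 [0.4786 0.1024 0.1961] [ 0.16 -0.09  2.   -0.    1.23  0.16]
0.73 [229.6, 144.8, 278.9, 208.4] [504.3 359.2 227.6 151.6 278.4 206.4]
(array([4.77932492e-01, 1.00725084e-01, 1.86060808e-04]), np.float64(0.6730449169310166))
(array([0.47795959, 0.10071334]), np.float64(0.6781648810432145))
green jar/dish top [716.2 485.9 347.2 233.  368.9 253.1]
```

View pics/c3.png

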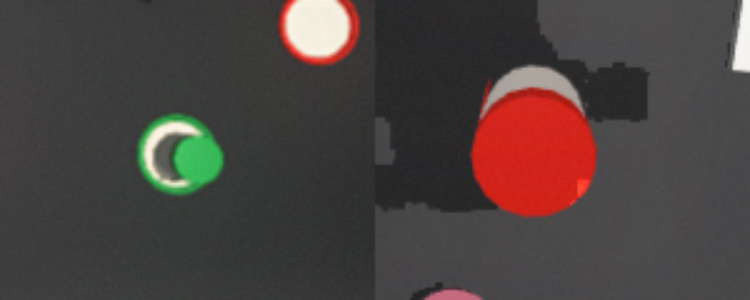

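The green jar stands upright in its dish, with its cap at (198,158) in the crop as predicted. The red cap is centred under the gripper, so I'm taking red now.

Request:
drive_tool --pt "0 0 0 -0.001 -0.001 0.03 1" --pt "0 0 0 0 0 0.04 1" --pt "0 0 0 0 0 0.04 1" --pt "0 0 0 0 0 0.03 1" --pt "0 0 0 0 0 0.011 1" --pt "0 0 0 0 0 0.005 1" --pt "0 0 0 0 0 0 1"

```text
time: 10.1
tool_pos: [0.4775, 0.0991, 0.04]
tcp_rot: [-2.222, -2.22, 0.002]
wrist_force: [1.0, -1.2, 1.3]
width: 1.003
grip_force: 0.0
```

Request:
drive_tool --pt "0 0 0 0 0 0 0" --pt "0 0 0 0 0 0 0" --pt "0 0 0 0 0 0 0" --pt "0 0 0 0 0 0 0" --pt "0 0 0 0 0 0 0" --pt "0 0 0 0 0 0 0" --pt "0 0 0 0 0 0 0" --force 40

```text
time: 10.68
tool_pos: [0.4795, 0.1004, 0.0426]
tcp_rot: [2.219, 2.22, 0.005]
wrist_force: [-0.7, -0.8, 5.6]
width: 0.547
grip_force: 40.3
```

Request:
drive_tool --pt "0 0 0 0 0 -0.01 0" --pt "0 0 0 0 0 -0.03 0" --pt "0 0 0 0 0 -0.04 0" --pt "0 0 0 0 0 -0.035 0" --pt "0 0 0 0 0 -0.015 0" --pt "0 0 0 -0.01 0.002 0 0" --pt "0 0 0 -0.025 0.003 0 0" --pt "0 0 0 -0.035 0.004 0 0"

```text
time: 11.35
tool_pos: [0.4861, 0.0304, 0.1699]
tcp_rot: [-2.217, -2.225, -0.0]
wrist_force: [-0.0, -1.4, -2.1]
width: 0.549
grip_force: 41.9
```

Request:
drive_tool --pt "0 0 0 -0.04 0.005 0 0" --pt "0 0 0 -0.04 0.005 0 0" --pt "0 0 0 -0.04 0.005 0 0" --pt "0 0 0 -0.04 0.005 0 0" --pt "0 0 0 -0.04 0.005 0 0" --pt "0 0 0 -0.04 0.005 0 0" --pt "0 0 0 -0.04 0.005 0 0" --pt "0 0 0 -0.04 0.005 0 0"

```text
time: 12.02
tool_pos: [0.525, -0.292, 0.1684]
tcp_rot: [-2.22, -2.219, 0.002]
wrist_force: [0.8, 0.0, -2.0]
width: 0.545
grip_force: 41.9
```

Request:
drive_tool --pt "0 0 0 -0.04 0.005 0 0" --pt "0 0 0 -0.035 0.005 0 0" --pt "0 0 0 -0.03 0.004 0 0" --pt "0 0 0 -0.015 0.002 0 0" --pt "0 0 0 -0.007 0 0 0" --pt "0 0 0 0 0 0 0" --pt "0 0 0 0 0 0 0"

```text
time: 12.6
tool_pos: [0.542, -0.4157, 0.1691]
tcp_rot: [-2.219, -2.22, -0.001]
wrist_force: [0.6, -0.1, -2.4]
width: 0.543
grip_force: 41.9
```

Run:
```python
from h import *
st=status.read_state(); t=st["tool_pos"]; print(t.round(4),st["tcp_rot"].round(3),st["width"],st["grip_force"])
p=shoot("side")
print(feat(proj(p,cyl(.024,.068,.09)+[*t[:2],t[2]-.0426])).round(1), feat(proj(p,cyl(.042,0,.01)+[.5438,-.4168,0])).round(1))
print(mfeat(cmask(p,"red",(252,80,285,128),0)).round(1),mfeat(cmask(p,"red",(250,128,280,150),0)).round(1))
cv2.imwrite("pics/side4.png",p["color"][:,:,::-1])
```

```text
[ 0.542  -0.4157  0.1691] [-2.219e+00 -2.220e+00 -1.000e-03] 0.5432621950236509 41.906073689460754
[530.8 176.2 258.8  83.1 272.   93.1] [527.3 276.2 253.1 132.5 274.3 143.7]
[534.3 183.7 259.6  83.6 273.4 103.4] [528.  275.9 253.6 131.6 274.4 144.4]
```

Request:
drive_tool --pt "0 0 0 -0.001 0.002 0.02 0" --pt "0 0 0 0 0 0.035 0" --pt "0 0 0 0 0 0.035 0" --pt "0 0 0 0 0 0.018 0" --pt "0 0 0 0 0 0.008 0" --pt "0 0 0 0 0 0.004 0" --pt "0 0 0 0 0 0.002 0" --pt "0 0 0 0 0 0 0"

```text
time: 13.32
tool_pos: [0.546, -0.4181, 0.05]
tcp_rot: [2.219, 2.221, 0.001]
wrist_force: [0.2, 0.1, -2.3]
width: 0.545
grip_force: 41.9
```

Request:
drive_tool --pt "0 0 0 0 0 0 0" --pt "0 0 0 0 0 0 0.7" --pt "0 0 0 0 0 0 0.8" --pt "0 0 0 0 0 0 0.9" --pt "0 0 0 0 0 0 1" --pt "0 0 0 0 0 0 1" --pt "0 0 0 0 0 0 1" --pt "0 0 0 0 0 0 1"

```text
time: 13.98
tool_pos: [0.5448, -0.418, 0.0483]
tcp_rot: [-2.221, -2.222, 0.0]
wrist_force: [-0.2, 0.7, -0.6]
width: 1.0
grip_force: 0.0
```

Request:
drive_tool --pt "0 0 0 0 0 -0.03 1" --pt "0 0 0 0 0 -0.04 1" --pt "0 0 0 0 0 -0.04 1" --pt "0 0 0 0 0 -0.04 1" --pt "0 0 0 0 0 -0.04 1" --pt "0 0 0 0.03 0 0 1" --pt "0 0 0 0.04 0 0 1" --pt "0 0 0 0.035 0 0 1"

```text
time: 14.65
tool_pos: [0.5451, -0.3124, 0.2398]
tcp_rot: [2.222, 2.218, 0.002]
wrist_force: [0.7, -0.3, -0.4]
width: 1.003
grip_force: 0.0
```

Request:
drive_tool --pt "0 0 0 0.03 0 0 1" --pt "0 0 0 0.02 0 0 1" --pt "0 0 0 0 0 0 1" --pt "0 0 0 0 0 0 1"

```text
time: 14.98
tool_pos: [0.5449, -0.2621, 0.2385]
tcp_rot: [2.218, 2.224, -0.0]
wrist_force: [0.1, -0.1, -0.2]
width: 1.004
grip_force: 0.0
```

Run:
```python
from h import *
import pickle
st=status.read_state(); print(st["tool_pos"].round(4))
p=shoot("wrist"); t=shoot("top"); pickle.dump((p,t),open("tank1.pkl","wb"))
for q in(p,t):
  for m in masks_of(q,"tank")[:2]: print("tank",m["score"],m["bbox"])
for m in masks_of(t,"jar_red")[:2]: print("red",m["score"],m["bbox"])
print(feat(proj(t,cyl(.024,.0,.09)+[.5438,-.4168,.004])).round(1))
b=np.hstack([cv2.resize(p["color"],None,fx=1.2,fy=1.2)[:,150:],cv2.resize(t["color"][110:290,290:440],(300,360))[:460]][:1])
cv2.imwrite("pics/c5.png",b[:,:,::-1])
```

```text
[ 0.5449 -0.2621  0.2385]
tank 0.89 [294.9, 131.4, 350.6, 179.8]
[829.1 376.3 397.8 177.2 430.9 198.5]
```

View pics/c5.png

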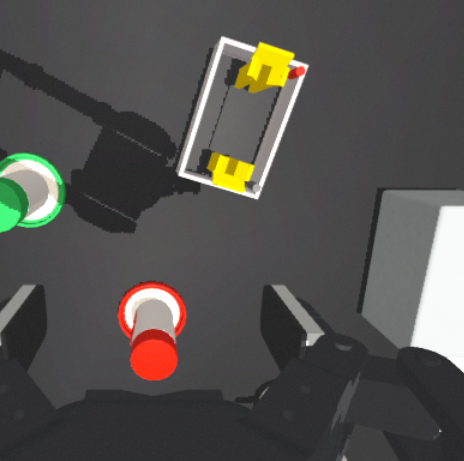

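Both jars stand in their dishes: red at (152,320), green at (20,195). The tank is clear, with rim corners (222,38), (308,65), (258,198) and (178,175) in this crop. Now for blue.

Request:
drive_tool --pt "0 0 0 0.025 -0.008 0 1" --pt "0 0 0 0.035 -0.01 0 1" --pt "0 0 0 0.039 -0.012 0 1" --pt "0 0 0 0.039 -0.012 0 1" --pt "0 0 0 0.039 -0.012 0 1" --pt "0 0 0 0.039 -0.012 0 1" --pt "0 0 0 0.039 -0.012 0 1" --pt "0 0 0 0.039 -0.012 0 1"

```text
time: 15.9
tool_pos: [0.4542, 0.0318, 0.2384]
tcp_rot: [2.223, 2.219, 0.001]
wrist_force: [1.2, 0.1, -0.0]
width: 1.0
grip_force: 0.0
```

Request:
drive_tool --pt "0 0 0 0.039 -0.012 0 1" --pt "0 0 0 0.039 -0.012 0 1" --pt "0 0 0 0.039 -0.012 0 1" --pt "0 0 0 0.039 -0.012 0 1" --pt "0 0 0 0.039 -0.012 0 1" --pt "0 0 0 0.035 -0.01 0 1" --pt "0 0 0 0.025 -0.008 0 1" --pt "0 0 0 0.014 -0.003 0 1"

```text
time: 16.57
tool_pos: [0.373, 0.3025, 0.2384]
tcp_rot: [-2.219, -2.223, -0.001]
wrist_force: [1.3, -0.3, -0.2]
width: 0.999
grip_force: 0.0
```

Request:
drive_tool --pt "0 0 0 0 0 0 1" --pt "0 0 0 0 0 0 1"

```text
time: 16.73
tool_pos: [0.374, 0.3001, 0.2381]
tcp_rot: [2.22, 2.223, -0.001]
wrist_force: [-0.2, -0.2, -0.2]
width: 0.998
grip_force: 0.0
```

Run:
```python
from h import *
import pickle
st=status.read_state(); print(st["time"],st["tool_pos"].round(4),st["q"].round(2))
p=shoot("wrist");cv2.imwrite("pics/w6.png",p["color"][:,:,::-1])
m=max(masks_of(p,"jar_blue"),key=lambda m:cmask(p,"blue",m["bbox"]).sum())
o=mfeat(cmask(p,"blue",m["bbox"])); print(m["score"],m["bbox"],o.round(1))
for fz in(True,False): print(fit([(p,o)],cyl(.024,.068,.09),[.378,.301,0],fz))
q,t=pickle.load(open("tank1.pkl","rb"))
c=(np.array([(222,38),(308,65),(258,198),(178,175)])+[150,0])/1.2
M=np.array([(-.042,.065),(.042,.065),(.042,-.065),(-.042,-.065)])
def f(v):
    R=np.array([[np.cos(v[3]),-np.sin(v[3])],[np.sin(v[3]),np.cos(v[3])]]); X=np.c_[M@R.T+v[:2],np.full(4,v[2])]; return (proj(q,X)-c).ravel()
s=least_squares(f,[.62,-.2,.05,0]);print("tank",s.x.round(4),np.degrees(s.x[3]),s.fun.round(1))
```

```text
16.7333 [0.374  0.3001 0.2381] [ 0.62 -0.13  1.96 -0.    1.31  0.62]Traceback (most recent call last):
  File "<stdin>", line 5, in <module>
ValueError: max() iterable argument is empty
```

Run:
```python
from h import *
import pickle
p=shoot("wrist")
e=feat(proj(p,cyl(.024,.068,.09)+[.378,.301,0])); print(e.round(1))
o=mfeat(cmask(p,"blue",e[2:],12)); print(o.round(1))
for fz in(True,False): print(fit([(p,o)],cyl(.024,.068,.09),[.378,.301,0],fz))
q,t=pickle.load(open("tank1.pkl","rb"))
c=(np.array([(222,38),(308,65),(258,198),(178,175)])+[150,0])/1.2
M=np.array([(-.042,.065),(.042,.065),(.042,-.065),(-.042,-.065)])
def f(v):
    R=np.array([[np.cos(v[3]),-np.sin(v[3])],[np.sin(v[3]),np.cos(v[3])]]); X=np.c_[M@R.T+v[:2],np.full(4,v[2])]; return (proj(q,X)-c).ravel()
s=least_squares(f,[.62,-.2,.05,0]);print("tank",s.x.round(4),np.degrees(s.x[3]),s.fun.round(1))
cv2.imwrite("pics/w6.png",p["color"][:,:,::-1])
```

```text
[512.7 336.9 234.1 145.1 278.7 191.4]
[513.4 342.  235.6 148.6 279.4 194.4]
(array([ 3.7864773e-01,  2.9779046e-01, -2.5736378e-04]), np.float64(0.5213689475815972))
(array([0.37864333, 0.29782369]), np.float64(0.5281951774786119))
tank [ 0.6289 -0.1891  0.046  -0.283 ] -16.213936898574687 [-0.1 -0.7 -0.3  0.3 -0.3  0.3  0.8  0.1]
```

View pics/w6.png

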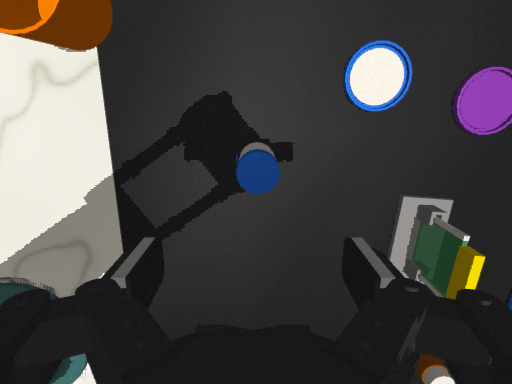

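The blue cap is at (258,172), the blue dish at (378,75), and the purple look-alike at (485,100). Descending on the blue jar.

Request:
drive_tool --pt "0 0 0 -0.002 0.004 0.03 1" --pt "0 0 0 0 0 0.04 1" --pt "0 0 0 0 0 0.04 1" --pt "0 0 0 0 0 0.04 1" --pt "0 0 0 0 0 0.03 1" --pt "0 0 0 0 0 0.013 1" --pt "0 0 0 0 0 0.005 1" --pt "0 0 0 0 0 0 1"

```text
time: 17.55
tool_pos: [0.3772, 0.2963, 0.039]
tcp_rot: [-2.223, -2.219, 0.005]
wrist_force: [0.1, 0.5, -0.0]
width: 1.0
grip_force: 0.0
```

Request:
drive_tool --pt "0 0 0 0 0 0 0" --pt "0 0 0 0 0 0 0" --pt "0 0 0 0 0 0 0" --pt "0 0 0 0 0 0 0" --pt "0 0 0 0 0 0 0" --pt "0 0 0 0 0 0 0" --pt "0 0 0 0 0 0 0" --force 40

```text
time: 18.13
tool_pos: [0.3793, 0.2991, 0.0424]
tcp_rot: [2.22, 2.221, 0.006]
wrist_force: [0.4, -0.5, 6.1]
width: 0.548
grip_force: 40.8
```

Request:
drive_tool --pt "0 0 0 0 0 -0.01 0" --pt "0 0 0 0 0 -0.025 0" --pt "0 0 0 0 0 -0.025 0" --pt "0 0 0 0.006 0.008 0 0" --pt "0 0 0 0.015 0.022 0 0" --pt "0 0 0 0.02 0.03 0 0" --pt "0 0 0 0.021 0.03 0 0" --pt "0 0 0 0.02 0.03 0 0"

```text
time: 18.8
tool_pos: [0.4987, 0.381, 0.1001]
tcp_rot: [-2.221, -2.222, -0.0]
wrist_force: [-0.1, -0.1, -0.8]
width: 0.546
grip_force: 41.8
```

Request:
drive_tool --pt "0 0 0 0.014 0.02 0 0" --pt "0 0 0 0.008 0.012 0 0" --pt "0 0 0 0 0 0 0" --pt "0 0 0 0 0 0 0"

```text
time: 19.13
tool_pos: [0.5296, 0.4021, 0.0993]
tcp_rot: [-2.221, -2.222, 0.003]
wrist_force: [-0.1, -0.2, -2.0]
width: 0.543
grip_force: 41.7
```

Run:
```python
from h import *
st=status.read_state(); t=st["tool_pos"]; print(t.round(4),st["tcp_rot"].round(3),st["width"],st["grip_force"])
p=shoot("side")
e=feat(proj(p,cyl(.024,.068,.09)+[*t[:2],t[2]-.0424])); d=feat(proj(p,cyl(.042,0,.01)+[.531,.4035,0]))
print(e.round(1),d.round(1)); print(mfeat(cmask(p,"blue",e[2:],4)).round(1),mfeat(cmask(p,"blue",d[2:],2)).round(1))
```

```text
[0.5296 0.4021 0.0993] [-2.221 -2.222  0.003] 0.5433823427227982 41.73180878162384
[489.3 510.8 231.9 242.5 257.3 268.4] [488.3 605.6 224.  285.3 264.3 320.4]
[491.1 511.4 231.6 241.6 258.4 271.4] [488.9 606.5 224.6 287.6 264.4 320.4]
```

Request:
drive_tool --pt "0 0 0 0.001 0.001 0.015 0" --pt "0 0 0 0 0 0.02 0" --pt "0 0 0 0 0 0.01 0" --pt "0 0 0 0 0 0.005 0" --pt "0 0 0 0 0 0.002 0" --pt "0 0 0 0 0 0.001 0" --pt "0 0 0 0 0 0 0"

```text
time: 19.77
tool_pos: [0.5309, 0.4032, 0.0477]
tcp_rot: [2.221, 2.222, 0.001]
wrist_force: [1.2, 0.2, -0.8]
width: 0.551
grip_force: 41.8
```

Request:
drive_tool --pt "0 0 0 0 0 0 0" --pt "0 0 0 0 0 0 0.7" --pt "0 0 0 0 0 0 0.8" --pt "0 0 0 0 0 0 0.9" --pt "0 0 0 0 0 0 1" --pt "0 0 0 0 0 0 1" --pt "0 0 0 0 0 0 1"

```text
time: 20.35
tool_pos: [0.5307, 0.4031, 0.0475]
tcp_rot: [2.221, 2.222, 0.001]
wrist_force: [0.2, -0.5, -0.0]
width: 0.998
grip_force: 0.0
```

Request:
drive_tool --pt "0 0 0 0 0 -0.03 1" --pt "0 0 0 0 0 -0.04 1" --pt "0 0 0 0 0 -0.04 1" --pt "0 0 0 0 0 -0.04 1" --pt "0 0 0 0 0 -0.04 1" --pt "0 0 0 -0.02 0.006 -0.01 1" --pt "0 0 0 -0.035 0.012 0 1" --pt "0 0 0 -0.038 0.013 0 1"

```text
time: 21.02
tool_pos: [0.5625, 0.311, 0.25]
tcp_rot: [2.217, 2.224, 0.007]
wrist_force: [1.7, -0.5, -1.0]
width: 1.0
grip_force: 0.0
```

Request:
drive_tool --pt "0 0 0 -0.038 0.013 0 1" --pt "0 0 0 -0.038 0.013 0 1" --pt "0 0 0 -0.034 0.012 0 1" --pt "0 0 0 -0.02 0.007 0 1" --pt "0 0 0 -0.01 0.004 0 1" --pt "0 0 0 0 0 0 1" --pt "0 0 0 0 0 0 1"

```text
time: 21.6
tool_pos: [0.6106, 0.1704, 0.2472]
tcp_rot: [-2.222, -2.22, -0.0]
wrist_force: [-0.3, 0.1, -0.3]
width: 0.999
grip_force: 0.0
```

Run:
```python
from h import *
import pickle
st=status.read_state(); print(st["time"],st["tool_pos"].round(4),st["q"].round(2))
p=shoot("wrist");t=shoot("top");s=shoot("side"); pickle.dump((p,t,s),open("cas.pkl","wb"))
for n,q in(("w",p),("t",t),("s",s)):
  for o in("cassette","stand"):
    for m in masks_of(q,o)[:2]: print(n,o,m["score"],m["bbox"])
cv2.imwrite("pics/w7.png",p["color"][:,:,::-1])
```

```text
21.6 [0.6106 0.1704 0.2472] [0.23 0.16 1.65 0.   1.33 0.23]
w cassette 0.88 [249.2, 115.6, 261.6, 200.7]
w stand 0.94 [226.5, 100.9, 283.3, 197.5]
t cassette 0.87 [166.4, 152.1, 204.3, 165.7]
t stand 0.77 [168.2, 145.6, 210.1, 177.3]
s cassette 0.32 [205.9, 212.3, 244.1, 252.3]
s stand 0.67 [291.9, 151.0, 314.9, 160.4]
s stand 0.6 [205.5, 207.9, 244.5, 251.1]
```

View pics/w7.png

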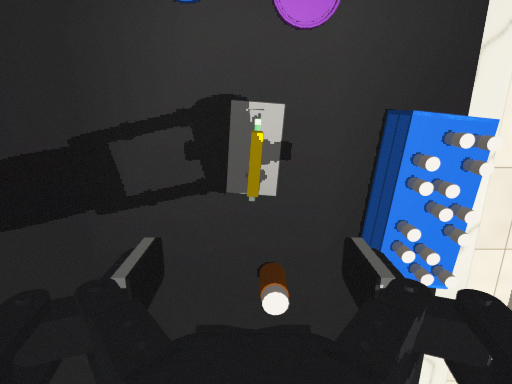

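```bash
cat >> h.py <<'E'
def feat2(pts):
    h=cv2.convexHull(np.asarray(pts,np.float32)); m=cv2.moments(h); c=np.array([m["m10"],m["m01"]])/m["m00"]; S=np.array([m["mu20"],m["mu11"],m["mu02"]])/m["m00"]
    return np.r_[c*2,feat(pts)[2:],.5*np.array([np.arctan2(2*S[1],S[0]-S[2])])*0, S/10]
def mfeat2(m):
    y,x=np.nonzero(m); P=np.stack([x,y],1); return feat2(np.vstack([P+[a,b] for a in(-.45,.45) for b in(-.45,.45)]))
def box(sx,sy,z0,z1): return np.array([(i*sx/2,j*sy/2,k) for i in(-1,1) for j in(-1,1) for k in(z0,z1)])
def rz(v): return Ro.from_euler("z",v).as_matrix()
def fit4(obs,model,x0,zfix=None):
    def f(v):
        X=model@rz(v[2]).T+[v[0],v[1],zfix if zfix is not None else v[3]]
        return np.concatenate([feat2(proj(p,X))-o for p,o in obs])
    s=least_squares(f,x0[:3] if zfix is not None else x0,x_scale=[.01,.01,.05,.01][:3 if zfix is not None else 4],loss="soft_l1"); return s.x,np.sqrt(np.mean(s.fun**2))
E
python3 - <<'E'
from h import *
import pickle
p,t,s=pickle.load(open("cas.pkl","rb"))
mods=box(.012,.066,.085,.11)
mw=cmask(p,"yellow",(240,110,270,205),0,100,40); mt=cmask(t,"yellow",(160,145,212,175),0,100,40); ms=cmask(s,"yellow",(205,185,245,225),0,100,40)
print(mw.sum(),mt.sum(),ms.sum()); O=[(p,mfeat2(mw)),(t,mfeat2(mt)),(s,mfeat2(ms))]
print([o[1].round(1) for o in O])
for nm,ob in(("w",O[:1]),("t",O[1:2]),("wt",O[:2]),("ws",[O[0],O[2]]),("wts",O)):
    for zf in(.01,None): print(nm,*[np.round(u,4) for u in fit4(ob,mods,[.61,.17,-.08,.01],zf)])
E
```

```text
805 159 177
[array([509.2, 326.4, 246.6, 129.6, 263.5, 197.4,  -0. ,   1.6,  -2.5,
        36.7]), array([358. , 313.2, 165.6, 152.6, 192.4, 160.4,   0. ,   5.7,   0.4,
         0.4]), array([441.8, 400.9, 214.6, 188.6, 227.4, 212.4,  -0. ,   1. ,  -1. ,
         3.7])]
w [ 0.6122  0.1815 -0.0574] 0.3576
w [ 0.6121  0.1819 -0.08    0.0115] 0.3049
t [ 0.6135  0.1817 -0.0809] 0.6899
t [ 0.6111  0.1819 -0.08    0.0092] 1.0888
wt [ 0.6124  0.1817 -0.08  ] 0.6061
wt [ 0.6123  0.1823 -0.0806  0.0144] 0.6374
ws [ 0.6122  0.1815 -0.0788] 0.2693
ws [ 0.6122  0.1814 -0.0634  0.0094] 0.3492
wts [ 0.6124  0.1818 -0.0786] 0.5238
wts [ 0.6123  0.182  -0.0804  0.0112] 0.5251
```

```bash
sed -i 's/loss="soft_l1"); return s.x,np.sqrt(np.mean(s.fun\*\*2))/loss="soft_l1",diff_step=2e-3); return s.x,np.sqrt(np.mean(s.fun**2))/' h.py
python3 - <<'E'
from h import *
import pickle
p,t,s=pickle.load(open("cas.pkl","rb"))
mods=box(.012,.066,.085,.11)
O=[(p,mfeat2(cmask(p,"yellow",(240,110,270,205),0,100,40))),(t,mfeat2(cmask(t,"yellow",(160,145,212,175),0,100,40))),(s,mfeat2(cmask(s,"yellow",(205,185,245,225),0,100,40)))]
for nm,ob in(("w",O[:1]),("wt",O[:2]),("wts",O)):
  for y0 in(-.03,-.15): print(nm,*[np.round(u,4) for u in fit4(ob,mods,[.61,.17,y0,.01],.01)])
# stand base outline: not-black region
m=masks_of(shoot("wrist"),"stand")[0]["mask"]; print("stand",m.sum(),*[np.round(u,4) for u in fit4([(p,mfeat2(m))],box(.07,.125,0,.01),[.61,.17,-.08],0)])
q,t1=pickle.load(open("tank1.pkl","rb"))
g=cmask(q,"yellow",(260,20,400,175),0,100,40); n,l,st,c=cv2.connectedComponentsWithStats(g.astype(np.uint8)); print(st[1:],c[1:])
E
```

```text
w [ 0.6122  0.1816 -0.0736] 0.1932
w [ 0.6122  0.1816 -0.0736] 0.1932
wt [ 0.6123  0.1817 -0.0714] 0.5912
wt [ 0.6123  0.1817 -0.0714] 0.5912
wts [ 0.6123  0.1817 -0.0754] 0.5224
wts [ 0.6123  0.1817 -0.0754] 0.5224
stand 3870 [ 0.6122  0.1821 -0.0756] 0.3547
[[ 320   35   51   43 1347]
 [ 297  126   40   35  875]] [[345.46325167  56.96807721]
 [315.77714286 142.97257143]]
```

Request:
drive_tool --pt "0 0 0 -0.03 0.002 0 1" --pt "0 0 0 -0.04 0.002 0 1" --pt "0 0 0 -0.04 0.002 0 1" --pt "0 0 0 -0.04 0.002 0 1" --pt "0 0 0 -0.04 0.002 0 1" --pt "0 0 0 -0.04 0.002 0 1" --pt "0 0 0 -0.04 0.002 0 1" --pt "0 0 0 -0.04 0.002 0 1"

```text
time: 22.82
tool_pos: [0.6266, -0.1418, 0.2475]
tcp_rot: [2.221, 2.221, 0.001]
wrist_force: [0.3, -0.3, -1.1]
width: 0.996
grip_force: 0.0
```

Request:
drive_tool --pt "0 0 0 -0.03 0.002 0 1" --pt "0 0 0 -0.02 0 0 1" --pt "0 0 5.4 0 0 0 1" --pt "0 0 5.4 0 0 0 1" --pt "0 0 5.4 0 0 0 1" --pt "0 0 0 0 0 0 1" --pt "0 0 0 0 0 0 1"

```text
time: 23.4
tool_pos: [0.6287, -0.19, 0.2472]
tcp_rot: [-2.51, -1.889, 0.0]
wrist_force: [0.3, -0.4, 0.2]
width: 0.999
grip_force: 0.0
```

Run:
```python
from h import *
import pickle
T=pose(); print(T.round(4))
p=shoot("wrist");t=shoot("top"); pickle.dump((p,t),open("tank2.pkl","wb"))
for m in masks_of(p,"tank")[:2]: print(m["score"],m["bbox"])
X=np.array([(x,y,z) for z in(.089,) for x in(-.0125,.0125) for y in(-.0565,.0565)])@rz(-.283).T+[.629,-.189,0]
print(proj(p,X).round(1))
c=p["color"][20:260,130:380]; cv2.imwrite("pics/c8.png",cv2.resize(c,None,fx=2.4,fy=2.4,interpolation=cv2.INTER_CUBIC)[:,:,::-1])
```

```text
[[ 2.765e-01  9.610e-01 -1.000e-04  6.287e-01]
 [ 9.610e-01 -2.765e-01  1.000e-04 -1.900e-01]
 [ 0.000e+00 -1.000e-04 -1.000e+00  2.472e-01]
 [ 0.000e+00  0.000e+00  0.000e+00  1.000e+00]]
0.68 [215.1, 106.6, 289.0, 221.8]
[[241.8 216.9]
 [241.1 116.5]
 [263.4 216.9]
 [264.7 116.5]]
```

View pics/c8.png

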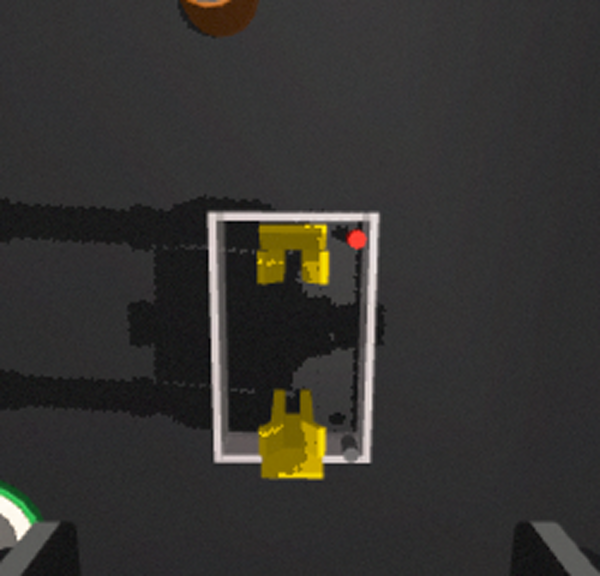

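The tank is now square in the image. Rim corners are (208,212), (380,212), (370,463) and (215,463) in the crop, and the guides' grooves centre near x=293.

Run:
```python
from h import *
import pickle
p,t=pickle.load(open("tank2.pkl","rb")); q,_=pickle.load(open("tank1.pkl","rb"))
un=lambda c,s,o:(np.array(c)+.5)/s-.5+o
c2=un([(208,212),(380,212),(370,463),(215,463)],2.4,np.array([130,20])); c1=un(np.array([(222,38),(308,65),(258,198),(178,175)])+[150,0],1.2,0)
M=box(.084,.13,0,0)[[2,6,4,0]]
for nm,ob in(("p",[(p,c2)]),("pq",[(p,c2),(q,c1)])):
  for zf in(None,.05):
    f=lambda v:np.concatenate([(proj(g,M@rz(v[2]).T+[v[0],v[1],v[3] if zf is None else zf])-c).ravel() for g,c in ob])
    s=least_squares(f,[.629,-.189,-.28,.05]); print(nm,s.x.round(4),np.sqrt(np.mean(s.fun**2)).round(2))
# guides: centroid of each yellow comp's mirror symmetry -> compare with projected axis points
v=s.x
ax=np.array([(0,y,z) for y,z in((.0565,.089),(.0485,.075),(.034,.089),(-.034,.089),(-.0485,.075),(-.0565,.089))])@rz(v[2]).T+[v[0],v[1],0]
print(((proj(p,ax)-[130,20]+.5)*2.4-.5).round(1))
m=cmask(p,"yellow",(225,100,280,225),0,100,40); ys=np.arange(384)
for y in list(range(114,140,3))+list(range(184,222,4)):
    x=np.nonzero(m[y])[0]
    if len(x): print(y,x.min(),x.max(),(x.min()+x.max())/2, end=" | ")
```

```text
p [ 0.6281 -0.1887 -0.2851  0.0504] 0.19
p [ 0.628  -0.1888 -0.2851  0.05  ] 0.2
pq [ 0.6281 -0.1891 -0.2839  0.0482] 0.45
pq [ 0.6279 -0.189  -0.2839  0.05  ] 0.54
[[293.4 233. ]
 [293.4 249.9]
 [293.2 284.6]
 [292.8 429.3]
 [292.8 448.9]
 [292.7 473.9]]
114 238 265 251.5 | 117 238 265 251.5 | 120 238 265 251.5 | 123 238 265 251.5 | 126 237 266 251.5 | 129 237 266 251.5 | 132 237 266 251.5 | 135 237 266 251.5 | 138 237 266 251.5 | 184 244 259 251.5 | 188 243 259 251.0 | 192 243 260 251.5 | 196 240 262 251.0 | 200 237 265 251.0 | 204 238 265 251.5 | 208 238 265 251.5 | 212 239 263 251.0 | 216 238 264 251.0 |
```

Request:
drive_tool --pt "0 0 -6 0 0 0 1" --pt "0 0 -5.9 0 0 0 1" --pt "0 0 0 0.03 -0.004 0 1" --pt "0 0 0 0.039 -0.005 0 1" --pt "0 0 0 0.039 -0.005 0 1" --pt "0 0 0 0.039 -0.005 0 1" --pt "0 0 0 0.039 -0.005 0 1" --pt "0 0 0 0.039 -0.005 0 1"

```text
time: 24.22
tool_pos: [0.6163, 0.0385, 0.2475]
tcp_rot: [2.301, 2.138, 0.001]
wrist_force: [0.8, -0.8, -0.1]
width: 1.0
grip_force: 0.0
```

Request:
drive_tool --pt "0 0 0 0.039 -0.005 0 1" --pt "0 0 0 0.039 -0.004 0 1" --pt "0 0 0 0.036 -0.004 0 1" --pt "0 0 0 0.02 -0.002 0 1" --pt "0 0 0 0.01 0 0 1" --pt "0 0 0 0 0 0 1" --pt "0 0 0 0 0 0 1" --pt "0 0 0 0 0 0 1"

```text
time: 24.88
tool_pos: [0.6126, 0.1799, 0.2472]
tcp_rot: [2.303, 2.136, -0.001]
wrist_force: [0.1, -0.1, 0.5]
width: 1.0
grip_force: 0.0
```

Run:
```python
from h import *
T=pose(); print(T.round(4))
p=shoot("wrist"); o=mfeat2(cmask(p,"yellow",(235,100,275,215),0,100,40))
v=fit4([(p,o)],box(.012,.066,.085,.11),[.6123,.1817,-.075],.01); print(v)
d=np.array([*v[0][:2],.092])-T[:3,3]; print("tool shift",(T[:3,:3].T@d).round(4),"tool yaw",np.arctan2(T[1,0],T[0,0])-np.pi/2)
```

```text
[[ 7.540e-02  9.972e-01 -1.000e-04  6.126e-01]
 [ 9.972e-01 -7.540e-02 -9.000e-04  1.799e-01]
 [-9.000e-04 -0.000e+00 -1.000e+00  2.472e-01]
 [ 0.000e+00  0.000e+00  0.000e+00  1.000e+00]]
(array([ 0.61208327,  0.18133219, -0.06502196]), np.float64(0.3762537786071597))
tool shift [ 0.0016 -0.0007  0.1552] tool yaw -0.07544736181558243
```

Request:
drive_tool --pt "0 0 0 0.001 -0.001 0.02 0.6" --pt "0 0 0 0 0 0.035 0.6" --pt "0 0 0 0 0 0.035 0.6" --pt "0 0 0 0 0 0.03 0.6" --pt "0 0 0 0 0 0.02 0.6" --pt "0 0 0 0 0 0.01 0.6" --pt "0 0 0 0 0 0.005 0.6" --pt "0 0 0 0 0 0 0.6"

```text
time: 25.6
tool_pos: [0.6114, 0.1813, 0.0917]
tcp_rot: [-2.304, -2.135, 0.002]
wrist_force: [0.6, -0.4, 0.6]
width: 0.602
grip_force: 0.0
```

Request:
drive_tool --pt "0 0 0 0 0 0 0.4" --pt "0 0 0 0 0 0 0.3" --pt "0 0 0 0 0 0 0.2" --pt "0 0 0 0 0 0 0.1" --pt "0 0 0 0 0 0 0" --pt "0 0 0 0 0 0 0" --pt "0 0 0 0 0 0 0" --pt "0 0 0 0 0 0 0" --force 50

```text
time: 26.27
tool_pos: [0.6121, 0.1826, 0.0931]
tcp_rot: [2.302, 2.137, 0.002]
wrist_force: [-0.4, -0.5, 3.9]
width: -0.005
grip_force: 1.7
```

Run:
```python
from h import *
print(status.read_state())
p=shoot("wrist"); s=shoot("side"); 
a=p["color"][40:240,160:360]; b=s["color"][150:270,170:290]
cv2.imwrite("pics/c9.png",np.hstack([cv2.resize(a,(400,400)),cv2.resize(b,(400,400))])[:,:,::-1])
o=mfeat2(cmask(p,"yellow",(225,80,290,240),0,100,40)); print(o)
```

```text
{'time': 26.2667, 'q': array([ 2.50939187e-01,  2.83425309e-01,  1.79326433e+00, -5.79170600e-06,
        1.06355958e+00,  3.25616230e-01]), 'joint_vel': array([-0.00238411,  0.00030491, -0.00137933, -0.00153587,  0.00173639,
        0.00024701]), 'joint_torque': array([ 9.20096529e-03, -4.72400665e+01, -3.19589674e+01,  4.20085838e-03,
       -3.65448883e-02,  7.38259641e-04]), 'tool_pos': array([0.61210877, 0.18261268, 0.09307422]), 'tcp_rot': array([2.30234290e+00, 2.13653109e+00, 1.85066160e-03]), 'wrist_force': array([-0.35484486, -0.48718798,  3.89887216]), 'torque': array([-0.00769818,  0.01926307, -0.02865959]), 'grip_force': 1.7409515753388405, 'width': -0.005070061174133508}
[5.07018178e+02 3.99310765e+02 2.41550003e+02 1.72550003e+02
 2.65450012e+02 2.26449997e+02 0.00000000e+00 4.70092123e+00
 1.83733022e-03 2.39350189e+01]
```

View pics/c9.png

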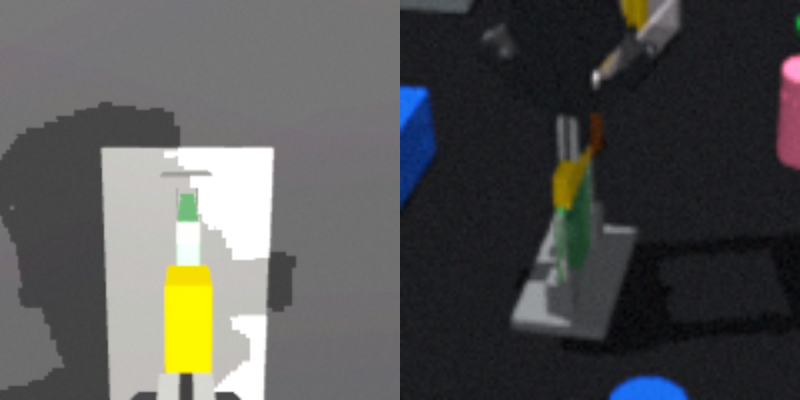

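Run:
```python
from h import *
p=shoot("wrist")
B=box(.012,.066,.085,.11)@rz(-.0735).T+[.6122,.1816,.01]
print("bar",np.c_[B.round(3),proj(p,B).round(1)])
T=pose(); g=np.array([(x,y,z) for z in(0,-.019,-.032) for x in(-.011,.011) for y in (-.006,0,.006)])
print("tcp",np.c_[g,proj(p,g@T[:3,:3].T+T[:3,3]).round(1)])
c=p["color"][150:290,175:335]; cv2.imwrite("pics/c10.png",cv2.resize(c,None,fx=5,fy=4.2)[:,:,::-1])
```

```text
bar [[6.040e-01 1.490e-01 9.500e-02 2.439e+02 2.748e+02]
 [6.040e-01 1.490e-01 1.200e-01 2.427e+02 2.994e+02]
 [6.090e-01 2.150e-01 9.500e-02 2.428e+02 1.712e+02]
 [6.090e-01 2.150e-01 1.200e-01 2.413e+02 1.817e+02]
 [6.160e-01 1.480e-01 9.500e-02 2.631e+02 2.747e+02]
 [6.160e-01 1.480e-01 1.200e-01 2.647e+02 2.993e+02]
 [6.210e-01 2.140e-01 9.500e-02 2.640e+02 1.712e+02]
 [6.210e-01 2.140e-01 1.200e-01 2.660e+02 1.817e+02]]
tcp [[-1.100e-02 -6.000e-03  0.000e+00  2.435e+02  2.396e+02]
 [-1.100e-02  0.000e+00  0.000e+00  2.533e+02  2.396e+02]
 [-1.100e-02  6.000e-03  0.000e+00  2.631e+02  2.396e+02]
 [ 1.100e-02 -6.000e-03  0.000e+00  2.431e+02  2.054e+02]
 [ 1.100e-02  0.000e+00  0.000e+00  2.533e+02  2.054e+02]
 [ 1.100e-02  6.000e-03  0.000e+00  2.634e+02  2.054e+02]
 [-1.100e-02 -6.000e-03 -1.900e-02  2.425e+02  2.543e+02]
 [-1.100e-02  0.000e+00 -1.900e-02  2.534e+02  2.542e+02]
 [-1.100e-02  6.000e-03 -1.900e-02  2.643e+02  2.542e+02]
 [ 1.100e-02 -6.000e-03 -1.900e-02  2.421e+02  2.167e+02]
 [ 1.100e-02  0.000e+00 -1.900e-02  2.534e+02  2.166e+02]
 [ 1.100e-02  6.000e-03 -1.900e-02  2.647e+02  2.166e+02]
 [-1.100e-02 -6.000e-03 -3.200e-02  2.417e+02  2.663e+02]
 [-1.100e-02  0.000e+00 -3.200e-02  2.535e+02  2.663e+02]
 [-1.100e-02  6.000e-03 -3.200e-02  2.653e+02  2.663e+02]
 [ 1.100e-02 -6.000e-03 -3.200e-02  2.412e+02  2.260e+02]
 [ 1.100e-02  0.000e+00 -3.200e-02  2.535e+02  2.260e+02]
 [ 1.100e-02  6.000e-03 -3.200e-02  2.657e+02  2.260e+02]]
```

View pics/c10.png

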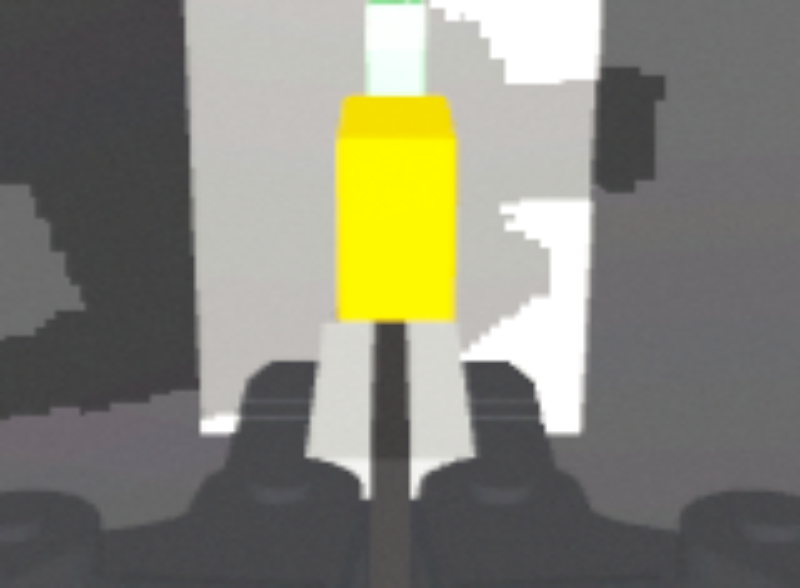

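The fingers shut to 0 on top of the bar. In the crop the pads at (345,400) and (435,400) end at the bar's top face, so no grip was made and nothing moved. I'll open, go 25 mm lower (the body still clears the bar) and close again.

Request:
drive_tool --pt "0 0 0 0 0 -0.005 0.3" --pt "0 0 0 0 0 0 0.5" --pt "0 0 0 0 0 0 0.6" --pt "0 0 0 0 0 0 0.6" --pt "0 0 0 0 0 0 0.6"

```text
time: 26.83
tool_pos: [0.6111, 0.1823, 0.0967]
tcp_rot: [-2.303, -2.136, 0.001]
wrist_force: [-0.2, 0.5, -0.8]
width: 0.605
grip_force: 0.0
```

Run:
```python
from h import *
st=status.read_state(); print(st["tool_pos"],st["width"],st["wrist_force"])
p=shoot("wrist"); s=shoot("side")
o=mfeat2(cmask(p,"yellow",(225,80,290,320),0,100,40)); print(o.round(1)); print(fit4([(p,o)],box(.012,.066,.085,.11),[.6123,.1817,-.075],.01),fit4([(p,o)],box(.012,.066,.085,.11),[.6123,.1817,-.075,.01]))
cv2.imwrite("pics/c11.png",cv2.resize(np.hstack([p["color"][140:330,165:345],cv2.resize(s["color"][155:255,175:275],(190,190))]),None,fx=2.1,fy=2.1)[:,:,::-1])
```

```text
[0.61110465 0.18227776 0.09673586] 0.6046223686563934 [-0.21666727  0.46827062 -0.84961767]
[ 5.127e+02  4.629e+02  2.446e+02  1.706e+02  2.685e+02  2.935e+02
 -0.000e+00  4.600e+00 -2.000e-01  1.237e+02]
(array([ 0.61263374,  0.18134123, -0.07492967]), np.float64(1.9409786883566569)) (array([ 0.61258324,  0.17984354, -0.07414004,  0.00635621]), np.float64(0.21250321584919632))
```

View pics/c11.png

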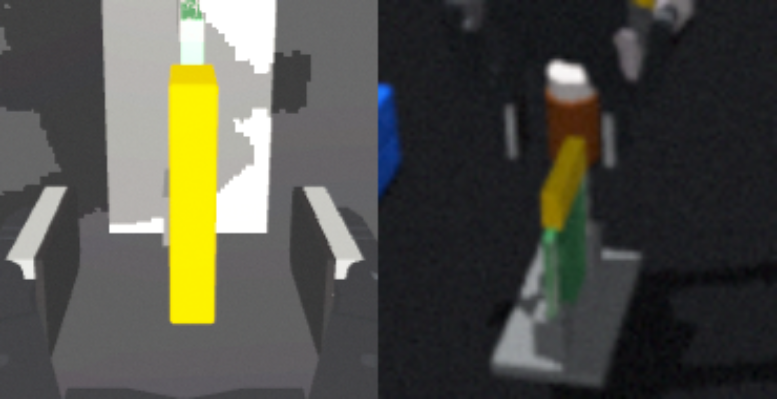

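The pads at (40,230) and (330,230) end about 26 mm short of the stated TCP. The bar itself stands untouched between them, so going lower is right.

Request:
drive_tool --pt "0 0 0 0 0 0.01 0.6" --pt "0 0 0 0 0.001 0.01 0.6" --pt "0 0 0 0 0 0.008 0.6" --pt "0 0 0 0 0 0 0.6"

```text
time: 27.27
tool_pos: [0.6102, 0.1816, 0.0658]
tcp_rot: [-2.301, -2.135, 0.008]
wrist_force: [0.1, -0.1, -0.3]
width: 0.596
grip_force: 0.0
```

Request:
drive_tool --pt "0 0 0 0 0 0 0.4" --pt "0 0 0 0 0 0 0.3" --pt "0 0 0 0 0 0 0.2" --pt "0 0 0 0 0 0 0.1" --pt "0 0 0 0 0 0 0" --pt "0 0 0 0 0 0 0" --pt "0 0 0 0 0 0 0" --pt "0 0 0 0 0 0 0" --force 50

```text
time: 27.93
tool_pos: [0.6131, 0.1825, 0.0699]
tcp_rot: [2.303, 2.136, 0.002]
wrist_force: [0.0, 0.8, 2.7]
width: 0.128
grip_force: 50.9
```

Request:
drive_tool --pt "0 0 0 0 0 -0.005 0" --pt "0 0 0 0 0 -0.01 0" --pt "0 0 0 0 0 -0.02 0" --pt "0 0 0 0 0 -0.03 0" --pt "0 0 0 0 0 -0.03 0" --pt "0 0 0 0 0 -0.02 0" --pt "0 0 0 0 0 -0.01 0" --pt "0 0 0 0 0 0 0"

```text
time: 28.6
tool_pos: [0.6144, 0.1828, 0.1982]
tcp_rot: [2.301, 2.135, 0.008]
wrist_force: [1.1, -1.4, -2.6]
width: 0.129
grip_force: 50.5
```

Run:
```python
from h import *
T=pose(); st=status.read_state(); print(T.round(4),st["width"],st["grip_force"],st["wrist_force"].round(2))
p=shoot("wrist"); s=shoot("side")
for q in(p,s):
  for m in masks_of(q,"cassette")[:2]: print(m["score"],m["bbox"])
B=box(.012,.066,.085,.11)@rz(-.0755).T+[T[0,3],T[1,3],T[2,3]-.06]
for q in(p,s):
  e=feat2(proj(q,B)); o=mfeat2(cmask(q,"yellow",e[2:6],4,100,40)); print(e.round(1),o.round(1))
P6=box(.006,.09,0,.085)@rz(-.0755).T+[T[0,3],T[1,3],T[2,3]-.06]; print(feat(proj(s,P6)).round(1))
```

```text
[[ 0.0747  0.9972  0.0057  0.6144]
 [ 0.9972 -0.0747  0.0015  0.1828]
 [ 0.0019  0.0056 -1.      0.1982]
 [ 0.      0.      0.      1.    ]] 0.12895925415697912 50.51958918571472 [ 1.1  -1.41 -2.61]
0.59 [240.7, 139.8, 266.3, 329.3]
0.64 [210.3, 150.6, 229.0, 203.7]
[ 5.084e+02  5.041e+02  2.398e+02  1.787e+02  2.689e+02  3.277e+02
 -0.000e+00  6.200e+00 -2.000e-01  1.821e+02] [5.056e+02 5.088e+02 2.386e+02 1.816e+02 2.675e+02 3.285e+02 0.000e+00
 6.500e+00 1.000e-01 1.748e+02]
[435.2 308.2 211.2 142.4 223.9 165.8  -0.    1.   -1.1   3.5] [439.7 310.7 211.6 143.6 227.4 166.4  -0.    1.7  -0.8   3.4]
[437.  349.6 211.7 149.9 225.1 200.3]
```

Request:
drive_tool --pt "0 0 6 0 0 0 0" --pt "0 0 6 0 0 0 0" --pt "0 0 0 -0.01 0.003 0 0" --pt "0 0 0 -0.02 0.007 0 0" --pt "0 0 0 -0.03 0.01 0 0" --pt "0 0 0 -0.03 0.01 0 0" --pt "0 0 0 -0.03 0.01 0 0" --pt "0 0 0 -0.03 0.01 0 0"

```text
time: 29.47
tool_pos: [0.6172, 0.0223, 0.1925]
tcp_rot: [-2.509, -1.888, 0.004]
wrist_force: [-0.1, -0.5, -1.7]
width: 0.13
grip_force: 50.5
```

Request:
drive_tool --pt "0 0 0 -0.03 0.01 0 0" --pt "0 0 0 -0.03 0.01 0 0" --pt "0 0 0 -0.03 0.01 0 0" --pt "0 0 0 -0.03 0.01 0 0" --pt "0 0 0 -0.03 0.01 0 0" --pt "0 0 0 -0.025 0.01 0 0" --pt "0 0 0 -0.015 0.005 0 0" --pt "0 0 0 -0.012 0.004 0 0"

```text
time: 30.13
tool_pos: [0.6269, -0.1909, 0.1928]
tcp_rot: [-2.512, -1.883, 0.002]
wrist_force: [-0.6, -0.2, -1.8]
width: 0.126
grip_force: 50.4
```

Request:
drive_tool --pt "0 0 0 0 0 0 0" --pt "0 0 0 0 0 0 0" --pt "0 0 0 0 0 0 0"

```text
time: 30.38
tool_pos: [0.6278, -0.1876, 0.1939]
tcp_rot: [-2.511, -1.885, -0.0]
wrist_force: [0.0, 0.0, -0.6]
width: 0.131
grip_force: 50.4
```

Run:
```python
from h import *
T=pose(); st=status.read_state(); print(st["time"],T.round(4),st["width"],st["grip_force"])
p=shoot("wrist"); s=shoot("side"); t=shoot("top")
d=np.array([.628,-.1888,0])-T[:3,3]; print("shift",(T[:3,:3].T@d).round(4),"yaw",np.arctan2(T[1,0],T[0,0])-np.pi/2)
# bar in hand, wrist view: rigid to tool
e=feat2(proj(p,box(.012,.066,.085,.11)@rz(-.2845).T+[T[0,3],T[1,3],T[2,3]-.06])); m=cmask(p,"yellow",e[2:6],5,100,40); o=mfeat2(m)
print(e.round(1),o.round(1)); print(fit4([(p,o)],box(.012,.066,.085,.11),[T[0,3],T[1,3],-.2845,T[2,3]-.06]))
cv2.imwrite("pics/c12.png",cv2.resize(p["color"][60:340,150:360],None,fx=2,fy=2)[:,:,::-1])
```

```text
30.3833 [[ 2.792e-01  9.602e-01 -7.000e-04  6.278e-01]
 [ 9.602e-01 -2.792e-01  1.100e-03 -1.876e-01]
 [ 9.000e-04 -1.000e-03 -1.000e+00  1.939e-01]
 [ 0.000e+00  0.000e+00  0.000e+00  1.000e+00]] 0.13114807164640577 50.43548047542572
shift [-0.0013  0.0007  0.1939] yaw -0.28296880757493525
[ 5.062e+02  5.040e+02  2.386e+02  1.787e+02  2.678e+02  3.277e+02
 -0.000e+00  6.200e+00 -3.000e-01  1.821e+02] [ 5.055e+02  5.062e+02  2.366e+02  1.816e+02  2.695e+02  3.285e+02
 -0.000e+00  7.400e+00 -3.000e-01  1.702e+02]
(array([ 0.62690836, -0.19019452, -0.28551882,  0.12968355]), np.float64(1.388080929323191))
```

View pics/c12.png

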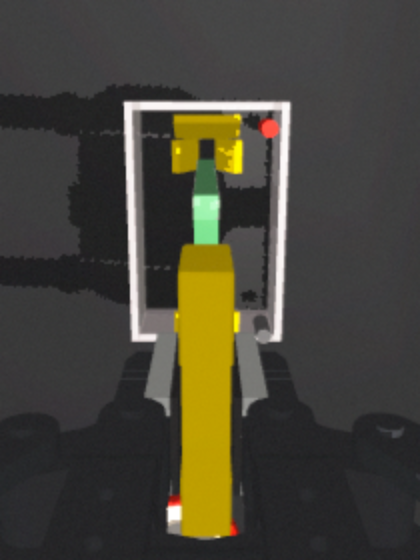

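The plate's lower edge at (207,180) lines up with the tank groove at x=207 in the crop, so I'm lowering slowly while watching the force.

Request:
drive_tool --pt "0 0 0 0 0 0.01 0" --pt "0 0 0 0 0 0.015 0" --pt "0 0 0 0 0 0.015 0" --pt "0 0 0 0 0 0.01 0" --pt "0 0 0 0 0 0.008 0" --pt "0 0 0 0 0 0.006 0" --pt "0 0 0 0 0 0.005 0" --pt "0 0 0 0 0 0 0"

```text
time: 31.2
tool_pos: [0.6275, -0.1887, 0.1241]
tcp_rot: [-2.513, -1.884, 0.001]
wrist_force: [-0.1, 0.5, -3.1]
width: 0.13
grip_force: 50.4
```

Request:
drive_tool --pt "0 0 0 0 0 0.008 0" --pt "0 0 0 0 0 0.01 0" --pt "0 0 0 0 0 0.01 0" --pt "0 0 0 0 0 0.01 0" --pt "0 0 0 0 0 0.006 0" --pt "0 0 0 0 0 0.003 0" --pt "0 0 0 0 0 0 0"

```text
time: 31.78
tool_pos: [0.6272, -0.1886, 0.0767]
tcp_rot: [-2.512, -1.883, 0.002]
wrist_force: [-0.1, -0.5, -1.9]
width: 0.126
grip_force: 50.4
```

Request:
drive_tool --pt "0 0 0 0 0 0.002 0" --pt "0 0 0 0 0 0.002 0" --pt "0 0 0 0 0 0 0"

```text
time: 32.03
tool_pos: [0.6283, -0.189, 0.0744]
tcp_rot: [2.513, 1.884, 0.0]
wrist_force: [-0.1, 0.9, -1.7]
width: 0.127
grip_force: 50.4
```

Request:
drive_tool --pt "0 0 0 0 0 0.001 0" --pt "0 0 0 0 0 0.001 0" --pt "0 0 0 0 0 0.001 0" --pt "0 0 0 0 0 0 0"

```text
time: 32.37
tool_pos: [0.6285, -0.1891, 0.072]
tcp_rot: [2.513, 1.884, 0.001]
wrist_force: [0.1, 0.6, 1.1]
width: 0.128
grip_force: 50.7
```

Request:
drive_tool --pt "0 0 0 0 0 0.001 0" --pt "0 0 0 0 0 0.001 0" --pt "0 0 0 0 0 0 0"

```text
time: 32.62
tool_pos: [0.6289, -0.1893, 0.0719]
tcp_rot: [2.512, 1.883, 0.002]
wrist_force: [-2.8, 1.3, 9.4]
width: 0.131
grip_force: 52.2
```

Contact came at the predicted seated height of 0.072, with 9 N on the wrist. Releasing and rising.

Request:
drive_tool --pt "0 0 0 0 0 -0.002 0.2" --pt "0 0 0 0 0 0 0.3" --pt "0 0 0 0 0 0 0.45" --pt "0 0 0 0 0 0 0.6" --pt "0 0 0 0 0 0 0.6" --pt "0 0 0 0 0 -0.01 0.6" --pt "0 0 0 0 0 -0.03 0.6" --pt "0 0 0 0 0 -0.04 0.6"

```text
time: 33.28
tool_pos: [0.6247, -0.1878, 0.1478]
tcp_rot: [-2.508, -1.88, 0.008]
wrist_force: [0.3, 0.3, 0.1]
width: 0.606
grip_force: 0.0
```

Request:
drive_tool --pt "0 0 0 0 0 -0.04 0.6" --pt "0 0 0 0 0 -0.04 0.6" --pt "0 0 0 -0.04 0 -0.01 1" --pt "0 0 0 -0.04 0 0 1" --pt "0 0 0 -0.04 0 0 1" --pt "0 0 0 -0.02 0 0 1" --pt "0 0 0 0 0 0 1" --pt "0 0 0 0 0 0 1"

```text
time: 33.95
tool_pos: [0.5883, -0.3244, 0.2417]
tcp_rot: [-2.516, -1.881, -0.001]
wrist_force: [-0.4, 0.8, -0.4]
width: 1.002
grip_force: 0.0
```

Run:
```python
from h import *
st=status.read_state(); T=pose(); print(st["time"],T[:3,3].round(4),st["wrist_force"].round(1))
p=shoot("wrist"); t=shoot("top"); s=shoot("side")
B=box(.012,.066,.085,.11)@rz(-.2845).T+[.628,-.1888,.012]
for q in(p,t,s):
  e=feat2(proj(q,B)); print(e.round(1),"obs",mfeat2(cmask(q,"yellow",e[2:6],2,100,40)).round(1))
f=np.hstack([s["color"][100:330,150:370],t["color"][100:330,60:]])
f=cv2.resize(f,None,fx=1.18,fy=1.18); 
cv2.imwrite("pics/end.png",f[:,:,::-1]); print(f.shape)
for n,q in(("t",t),("s",s)):
  for o in("jar_blue","jar_red","jar_green","vial"): print(n,o,[(round(float(m["score"]),2),m["bbox"]) for m in masks_of(q,o)[:2]])
```

```text
33.95 [ 0.5883 -0.3244  0.2417] [-0.4  0.8 -0.4]
[ 5.048e+02  3.550e+01  2.451e+02 -2.650e+01  2.595e+02  6.320e+01
  0.000e+00  1.600e+00  2.000e-01  6.690e+01] obs [ 5.050e+02  6.020e+01  2.426e+02 -4.000e-01  2.615e+02  6.440e+01
  0.000e+00  2.500e+00  8.000e-01  3.430e+01]
[659.8 303.1 315.4 144.4 344.5 158.5   0.    6.    1.6   0.9] obs [656.8 304.2 312.5 141.6 346.5 160.4   0.    9.3   1.9   1.9]
[468.8 273.6 228.6 129.2 240.2 144.4  -0.    1.   -0.7   1.3] obs [470.4 277.6 225.6 128.6 242.4 146.4  -0.    1.8  -0.5   2.3]
(271, 793, 3)
t jar_blue [(0.94, [83.0, 179.0, 117.0, 201.1]), (0.57, [164.4, 148.7, 210.8, 178.2])]
t jar_red [(0.68, [399.5, 180.9, 431.3, 198.1])]
t jar_green [(0.95, [342.8, 237.5, 369.0, 252.7]), (0.6, [249.6, 220.9, 267.9, 238.4])]
t vial [(0.61, [250.2, 142.5, 266.0, 159.6])]
s jar_blue [(0.91, [232.2, 264.3, 254.9, 311.6]), (0.75, [217.7, 169.3, 233.4, 196.4])]
s jar_red [(0.69, [258.7, 115.7, 269.4, 141.8])]
s jar_green [(0.82, [281.7, 169.6, 303.1, 201.8]), (0.71, [291.2, 130.1, 306.2, 164.4])]
s vial [(0.88, [216.1, 171.0, 232.3, 198.0])]
```

View pics/end.png

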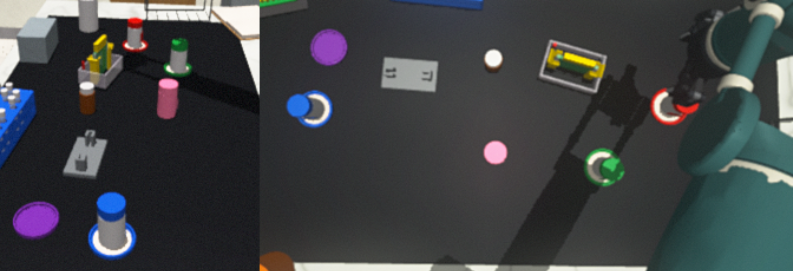

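The final views show all three jars upright in their matching dishes. The cassette is seated in the tank with its bar at the predicted pixels, the vial is where it stood, and the gripper is clear.

```bash
python3 -c "
from workcell import workorder; print(workorder.finish_job())"
```

```text
the job is handed in; nothing more can be done
None
```

The job is handed in after about 34 s: all three jars stand upright in their matching dishes, the cassette is seated in the tank guides, and the vial is untouched; the first grip on the cassette closed above its bar and was redone lower, with nothing disturbed.

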